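Close the spring press on a squared pile of boards and hold it

TASK

At the dining table, make up a pile on the raised bed of the small press: the thick plywood board first, flat on the bed and square and centred on it, then the thin plywood board squarely on top of it with edges flush. Then take the bar of the press's spring-loaded arm, swing it forward and down against its spring as far as it goes, so that the foot clamps the pile, and finish holding the bar there with the gripper: do not let go, the arm springs open. Leave the other things on the table where they are.

Things in the scene. Friction and masses are not known exactly. Their poses are not given: they have to be found in the camera images.
- press: Press fixed to the table; place and yaw vary. Origin: underside, below the bed's centre. x points from its front to its hinge (away from the robot, give or take the yaw), y along the hinge axis, z up. Grey base plate x -110 to 130, 140 wide, 12 thick; aluminium bed block 90 (x) x 56 (y) centred on the origin, top at z 42; two dark hinge posts 30 x 12 at x 95, y +-58, top z 80.
- bed (a point): Centre of the bed's top face (press frame 0, 0, 42 mm), axes as the press. The boards' long sides go along x.
- press_hinge (a point): Centre of the hinge axis, press frame (95, 0, 66) mm; the axis is parallel to the press's y. The arm: a U of 12 mm steel rods at y +-45, with a cross-beam carrying the foot and the bar at its end. With p = 1.6 - joint value, the bar's middle lies from here at x = -190 cos p + 35 sin p, z = 190 sin p + 35 cos p (mm, press axes).
- press_arm (a joint): Arm angle, rad. 0: sprung open, nearly upright over the hinge, clear of the bed. Grows as the arm swings forward (bar toward the press's -x, then down) to the stop at 1.6, arm level over the bed. A torsion spring (0.3 N m at 0, 1.3 at the stop) throws it back to 0 when let go; at the stop the bar pushes up with about 6 to 10 N in all.
- press_handle: Black round bar across the arm's end: diameter 16, 84 long along y, graspable between the side rods (78 mm clear). Origin: middle of the bar. A sleeve that rolls on its own y axis, so it does not twist the grasp as the arm swings. At the stop its middle is at (-95, 0, 101) in the press frame. At joint 0 it stands about 255 mm above the table at x 135.
- press_foot: Black rubber foot, disc of diameter 40 x 10, sprung by a few mm, under the arm's cross-beam, 95 mm from the hinge. Origin: centre of its pressing face. With the arm at its stop it bears on the middle of a pile 22 mm high with about 5 to 8 N.
- thick_board: Plywood board 90 (x) x 60 (y) x 15 (z), loose, flat on the table left or right of the press. Origin: centre of its underside. Mass 40 to 85 g.
- thin_board: Plywood board 90 (x) x 60 (y) x 7 (z), loose, flat on the table on the other side. Origin: centre of its underside. Mass 20 to 45 g.
- tape_roll: Bystander: empty cardboard ring, diameter 84, 18 high, lying flat. Origin: underside centre.
- remote: Bystander: white remote control 160 (x) x 45 x 18. Origin: underside centre.
- glue_bottle: Bystander: small white bottle with orange cap, diameter 38, 110 high, upright. Origin: underside centre.
- mug: Bystander: white mug, diameter 80, 90 high, handle at its +y. Origin: underside centre.
- coaster: Bystander: round cork coaster, diameter 90, 8 thick. Origin: underside centre.
- offcut: Bystander: plywood offcut 50 x 30 x 18. Origin: underside centre.
Not all that is in view belongs to the job. What is shaped like the thick_board but blue is not meant.

How it is judged:
By the outcome, as a careful person would: the job done as asked, in the order asked, and still so for the second after the job is handed in, while the arm keeps its last pose, push and grip.
It also fails if it takes over 72 s, if anything falls off the work surface, if the arm or the gripper's body presses on something with over 40 N, if the wrist force passes 120 N, or if a joint passes its speed limit or range.

ROBOT

A 6-joint arm with a two-finger parallel gripper is mounted at the origin on the work surface. World frame = base frame: x ahead of the robot, y to its left, z up, the work surface at z = 0. Lengths are in m, angles in degrees, forces in N, time in s.
With the tool pointing down it reaches from about 0.3 to 0.85 m from the base axis. Payload 4.2 kg.
Tool frame: the origin (TCP) lies on the mounting face of the last link; the fingertips stand 191 mm ahead of it and the grasp point (between the pads) lies 172 mm ahead of it; z points along the fingers, y is the line along which they close (so a half turn about z gives the same grasp; the last joint's range is limited). The gripper opens to 91 mm and grips with 3 to 60 N. Pads are 32 mm wide; open, the fingers measure 118 mm over their backs; the gripper's body (76 mm by 178 mm) begins 60 mm behind the grasp point.
Start: joints at [-70.474, 18.312, 89.639, -0, 72.044, -1.146], TCP at [0.203, -0.538, 0.405] pointing down, gripper open.
Joint ranges: [-177.97, 177.97], [-48.28, 115.42], [12.27, 149.76], [-77.06, 257.06], [2.81, 150.46], [-146.56, 146.56]. Speed limits (degrees/s): [147.25, 147.25, 180, 180, 180, 180].

INTERFACE

Orientations are given as [roll, pitch, yaw] about the fixed x, y, z axes, in that order (R = Rz(yaw) Ry(pitch) Rx(roll)).
In Python, from bench import bot, vision gives the robot as it stands. The module is installed in compiled form; this text tells all that it offers.
- The arm moves only by the tool drive_tool, never from a script. Its argument "steps" is a list of rows, each a list of 7 numbers: the shift along the tool's x, y, z in mm, then the turn, a rotation vector about the tool's x, y, z in degrees, then the closure in counts, from 0 (fully open) to 255 (shut). In form: [[tx, ty, tz, ax, ay, az, jaw], ...]. A call has 1 to 10 rows; each row shifts and turns the commanded pose from where the row before left it, along the tool's axes as they then stand; what a row does not reach is not made up. A row lasts 1/10 s, in which the tool goes at most 50 mm and 8.59 degrees, less where a joint would pass 70% of its speed; a pose out of reach is approached as far as the arm can. A call with a gripper value outside its range is refused whole. The fingers move at their own pace and stop on an object; the grip force is fixed at half the most. Time passes only in rows, so rows that do not move let the fingers close. It gives the time, the measured TCP pose, the force, the opening and the grip force at its end, in the units of the state.
- bot.sense(): the state, without advancing time (a new reading comes with each control period).
- vision.camera(name): name is "side" or "top"; returns a dict with "frame" (400x640x3 uint8, red, green, blue), "K" (3x3 intrinsics, pixels), "k1" (the pictures are not rectified: a ray, as slopes to the right and down, at radius r is drawn at 1 + k1 r^2 times it, then the intrinsics apply), "xyz" and "orientation" of the camera in the world. Camera axes: x right, y down, z forward; pixel columns grow to the right and rows downward; lengths in m; the calibration is good to about 2 mm. A picture is of the moment at which its call begins. There is no depth.
- bot.close_job(): hands the job in; it is judged then, once.
The state is a dict: "t": time; "qpos": joint angles; "joint_vel": joint speeds; "effort": joint torques, N m; "tool_pos": TCP position; "orientation": TCP orientation; "wrist_force": force on the tool from outside, world axes, zero at the start; "wrist_torque": the same for the moment, N m; "finger_gap": finger opening in m; "finger_force": force on a finger pad.
Only numpy, scipy, OpenCV 4.12 (cv2) and the standard library are available. Lean on these libraries where they do the work, as an engineer would, in place of code of your own. Each camera call takes 0.05 s, during which the arm holds its last target. There are 200 camera calls.

## Working session

There is one attempt and no reset: what is moved stays moved. The work goes in short steps, Python scripts to look and compute and a tool call to move; the robot and the scene stay as the last step left them, time stands still between calls to the robot, and variables do not carry over. Pictures are saved under pics/ and viewed, at most 10 in all, crops included, and the job is handed in when it is done.

Besides the shell and the picture viewer there is one more tool, called after "Call:" as name(argument=value, ...) on one line, values as JSON. drive_tool: Moves the arm, as the interface text tells. Its arguments: {"type":"object","properties":{"steps":{"type":"array","items":{"type":"array","items":{"type":"number"}}}},"required":["steps"]}

```bash
mkdir -p pics; cat > h.py <<'E'
import numpy as np, cv2
from scipy.spatial.transform import Rotation as R
from bench import bot, vision
def cam(n, save=None):
    c=vision.camera(n)
    if save: cv2.imwrite(f'pics/{save}.png', c['frame'][:,:,::-1])
    return c
def rot(o):
    o=np.array(o,float)
    return o if o.shape==(3,3) else R.from_euler('xyz',o,degrees=True).as_matrix()
def ray(c,px):
    D=np.array([c['k1'],0,0,0,0],float)
    # drawn = s(1+k1 r^2), opencv model
    p=cv2.undistortPointsIter(np.array(px,float).reshape(-1,1,2),np.array(c['K'],float),D,None,None,(3,50,1e-9)).reshape(-1,2)
    d=np.c_[p,np.ones(len(p))]@rot(c['orientation']).T
    return np.array(c['xyz'],float),d
def plane(c,px,z):
    o,d=ray(c,px); return o+d*((z-o[2])/d[:,2])[:,None]
def proj(c,P):
    q=(np.array(P,float).reshape(-1,3)-np.array(c['xyz']))@rot(c['orientation'])
    s=q[:,:2]/q[:,2:]; s=s*(1+c['k1']*(s**2).sum(1))[:,None]
    K=np.array(c['K']); return s@K[:2,:2].T+K[:2,2]
E
python3 - <<'E'
from h import *
for n in('top','side'):
    c=cam(n,n+'0'); print(n,c['K'],c['k1'],c['xyz'],c['orientation'])
print(bot.sense())
E
```

```text
top [[410.80621366   0.         319.22810996]
 [  0.         410.80621366 202.73651772]
 [  0.           0.           1.        ]] -0.04163103713360273 [0.33468333 0.02877167 1.36879454] [-170.08847326   -1.40454976  -90.49235176]
side [[434.89924448   0.         327.98453074]
 [  0.         434.89924448 197.80010398]
 [  0.           0.           1.        ]] -0.008446090983648515 [0.32496049 0.77899692 1.08121021] [-139.67570372    0.47723031 -164.83643533]
{'t': 0.1, 'qpos': array([-7.04729876e+01,  1.83470469e+01,  8.96980262e+01, -1.92681714e-03,
        7.20429883e+01, -1.14644032e+00]), 'joint_vel': array([ 0.01416792,  0.10467768, -0.27054618, -0.03935117,  0.068521  ,
       -0.04191572]), 'effort': array([-2.17443164e-05, -4.13333023e+01, -2.32511312e+01,  7.29391607e-02,
        4.22682264e-02, -6.31505873e-05]), 'tool_pos': array([ 0.20294255, -0.53784317,  0.40402287]), 'orientation': array([-1.79911920e+02,  6.97595721e-05,  2.06740483e+01]), 'wrist_force': array([-0.11619569,  0.87671897, -0.42848518]), 'wrist_torque': array([-0.00502841,  0.01053549, -0.03458775]), 'finger_force': 0.0, 'finger_gap': 0.0909751462256242}
```

View pics/top0.png

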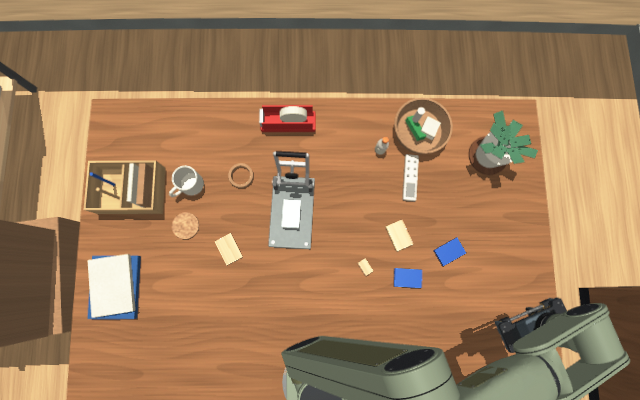

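View pics/side0.png

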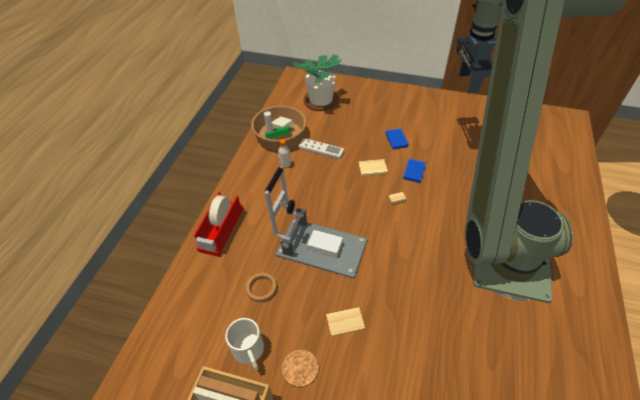

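The top view shows the press at about (291,215), with its arm upright. The two bare plywood boards are at (228,249) and (399,235), the offcut at (365,267), and two blue boards (not meant) at (450,251) and (408,278). In the side view the boards are at (345,321) and (373,168). Next I measure the corners and look at enlarged crops to tell thick from thin.

```bash
python3 - <<'E'
from h import *
C={n:cam(n) for n in('top','side')}
t,s=C['top']['frame'],C['side']['frame']
def crop(f,x,y,w=80,h=60): return cv2.resize(f[y-h//2:y+h//2,x-w//2:x+w//2],(400,300),interpolation=cv2.INTER_CUBIC)
im=np.vstack([np.hstack([crop(s,345,321),crop(s,373,168)]),np.hstack([crop(s,322,242,120,90),crop(t,291,215,120,90)])])
cv2.imwrite('pics/crops.png',im[:,:,::-1])
for n,pts in(('top',[(228,249),(399,235),(365,267)]),('side',[(345,321),(373,168)])):
    for p in pts: print(n,p,C[n]['frame'][p[1],p[0]],cv2.cvtColor(C[n]['frame'],cv2.COLOR_RGB2HSV)[p[1],p[0]], plane(C[n],[p],0.01)[0])
for n,p in(('top',(291,215)),('side',(325,242))): print(n,C[n]['frame'][p[1],p[0]],plane(C[n],[p],0.042)[0])
E
```

```text
top (228, 249) [253 238 186] [ 23  68 253] [0.41893238 0.29446901 0.01      ]
top (399, 235) [254 243 196] [ 24  58 254] [ 0.46150974 -0.27178207  0.01      ]
top (365, 267) [252 234 180] [ 23  73 252] [ 0.35706406 -0.1550658   0.01      ]
side (345, 321) [243 206 132] [ 20 116 243] [0.41842638 0.29875777 0.01      ]
side (373, 168) [247 213 137] [ 21 114 247] [ 0.45727332 -0.26485516  0.01      ]
top [254 255 254] [0.52614275 0.08658758 0.042     ]
side [231 231 217] [0.52861681 0.09354932 0.042     ]
```

View pics/crops.png

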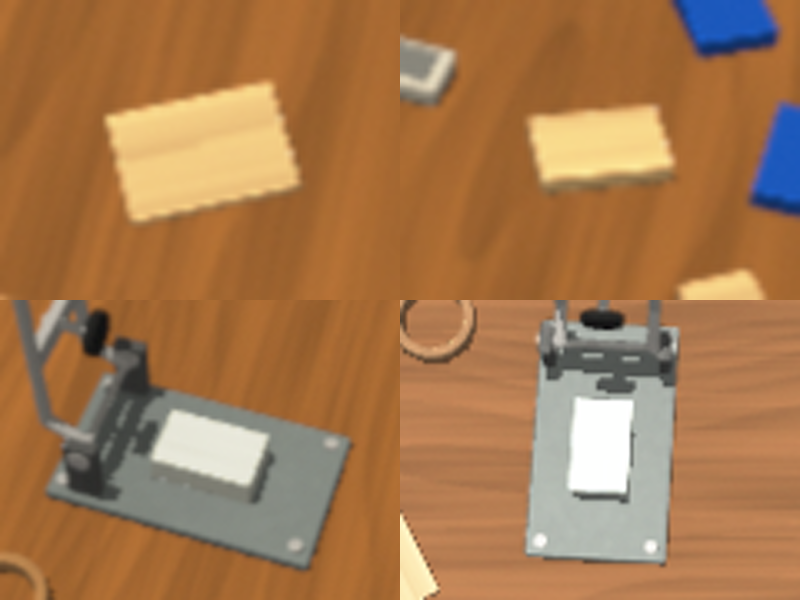

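The crops show the right board (side 373,168; top 399,235) with a clear side wall, so it is thick and bare plywood. The left board (345,321) has almost no wall, so it is thin. The blue boards are out. Next I measure the poses from both views.

```bash
cat >> h.py <<'E'
def face(c,p,z,tol=14,win=45,dbg=None):
    """rectangle (centre, long, short, yaw) on plane z of the blob about pixel p, colour near that at p"""
    f=c['frame']; x0,y0=p[0]-win,p[1]-win
    up=8; sub=cv2.resize(f[y0:y0+2*win,x0:x0+2*win],None,fx=up,fy=up,interpolation=cv2.INTER_LINEAR).astype(int)
    ref=np.median(f[p[1]-3:p[1]+4,p[0]-3:p[0]+4].reshape(-1,3),0)
    m=(np.abs(sub-ref).max(2)<tol).astype(np.uint8)
    m=cv2.morphologyEx(m,cv2.MORPH_CLOSE,np.ones((25,25)))
    _,l=cv2.connectedComponents(m); m=(l==l[win*up,win*up]).astype(np.uint8)
    k,_=cv2.findContours(m,cv2.RETR_EXTERNAL,cv2.CHAIN_APPROX_NONE); k=max(k,key=cv2.contourArea)[:,0]
    w=plane(c,(k+.5)/up-.5+[x0,y0],z)[:,:2]
    (cx,cy),(a,b),an=cv2.minAreaRect((w*1000).astype(np.float32))
    if a<b: a,b,an=b,a,an+90
    return np.round([cx,cy,a,b,(an+90)%180-90],1)
E
python3 - <<'E'
from h import *
T=cam('top');S=cam('side')
for nm,pt,ps,z in(('thick',(399,235),(373,167),.015),('thin',(228,249),(345,321),.007),('bed',(291,215),(325,240),.042)):
    for tol in (35,60,80): print(nm,tol,face(T,pt,z,tol),face(S,ps,z,tol))
# base plate from top
for tol in(35,50): print('plate',face(T,(277,228),.012,tol,win=70))
E
```

```text
thick 35 [ 461.7 -271.6   89.3   61.3   22.5] [ 460.1 -268.    89.2   59.4   22.3]
thick 60 [ 461.8 -271.6   90.9   62.9   22.5] [ 459.8 -268.1   92.5   63.7   22.8]
thick 80 [ 461.8 -271.6   92.5   64.5   22.6] [ 459.7 -268.1   94.9   67.1   22.6]
thin 35 [420.3 295.1  89.9  58.9  27.8] [419.2 296.2  90.   59.7  27.8]
thin 60 [420.4 295.2  91.5  60.8  27.8] [419.1 296.1  92.4  61.8  27.8]
thin 80 [420.5 295.2  92.9  62.8  27.8] [419.  296.2  94.8  64.3  27.9]
bed 35 [533.   87.6  90.9  58.2  -3.6] [531.1  89.1  88.9  55.4  -3.5]
bed 60 [533.   87.8  93.4  61.5  -3.6] [531.3  89.2  91.6  58.4  -3.5]
bed 80 [502.8  88.8 157.4 129.6  -3.8] [531.3  89.4  94.   61.3  -3.3]
plate [519.8  88.1 191.3 137.9  -3.9]
plate [521.1  88.1 195.1 139.4  -3.7]
```

Both views agree within about 3 mm: thick board at (461,-270) with yaw 22.5, thin board at (420,296) with yaw 27.8, bed at (532,88.4) with yaw -3.55. Sizes match what was given. Now I move above the thick board.

```bash
cat >> h.py <<'E'
def go(x,y,z,yaw,pr=True):
    """total tool-frame shift (mm) to put the TCP at x,y,z mm, and turn (deg)"""
    s=bot.sense(); M=rot(s['orientation'])
    d=M.T@(np.array([x,y,z])-np.array(s['tool_pos'])*1000)
    G=R.from_euler('xyz',[180,0,yaw],degrees=True).as_matrix()
    print('t',round(s['t'],2),'shift',d.round(1),'turn',R.from_matrix(M.T@G).as_rotvec(degrees=True).round(2),'F',s['wrist_force'].round(1),'gap',round(s['finger_gap']*1000,1))
E
python3 -c "
from h import *
go(461,-270,260,22.5)"
```

```text
t 0.3 shift [ 336.  -159.5  144.6] turn [-0.03 -0.   -1.83] F [ 0.2 -0.7 -0.2] gap 91.1
```

Call:
drive_tool(steps=[[37,-18,0,0,0,0,0],[37,-18,0,0,0,0,0],[37,-18,0,0,0,0,0],[37,-18,0,0,0,0,0],[37,-18,0,0,0,0,0],[37,-18,0,0,0,0,0],[37,-18,20,0,0,0,0],[37,-18,40,0,0,0,0],[37,-18,40,0,0,-1.8,0],[0,0,40,0,0,0,0]])

```text
t: 1.3
tool_pos: [0.4526, -0.2741, 0.2747]
orientation: [179.9, -0.2, 22.7]
wrist_force: [-0.1, -1.5, -0.4]
finger_gap: 0.0914
finger_force: 0.0
```

```bash
python3 -c "
from h import *
go(461,-270,194,22.5)"
```

```text
t 1.3 shift [ 9.1 -0.7 80.7] turn [ 0.13 -0.17  0.24] F [-0.1 -1.5 -0.4] gap 91.4
```

Call:
drive_tool(steps=[[3,2,20,0,0,0,0],[0,0,30,0,0,0,0],[0,0,10,0,0,0,0],[0,0,0,0,0,0,0],[0,0,0,0,0,0,0]])

```text
t: 1.8
tool_pos: [0.454, -0.2776, 0.2159]
orientation: [179.9, -0.1, 22.5]
wrist_force: [0.4, 0.6, 0.1]
finger_gap: 0.0912
finger_force: 0.0
```

```bash
python3 -c "
from h import *
go(461,-270,194,22.5);cam('side','grip1');cam('top','grip1t')
a=cv2.imread('pics/grip1.png')[110:230,310:470];b=cv2.imread('pics/grip1t.png')[180:300,330:490]
cv2.imwrite('pics/g1.png',cv2.resize(np.hstack([a,b]),None,fx=2.5,fy=2.5))"
```

```text
t 1.8 shift [ 9.4 -4.4 21.9] turn [ 0.08 -0.05 -0.04] F [0.4 0.6 0.1] gap 91.2
```

View pics/g1.png

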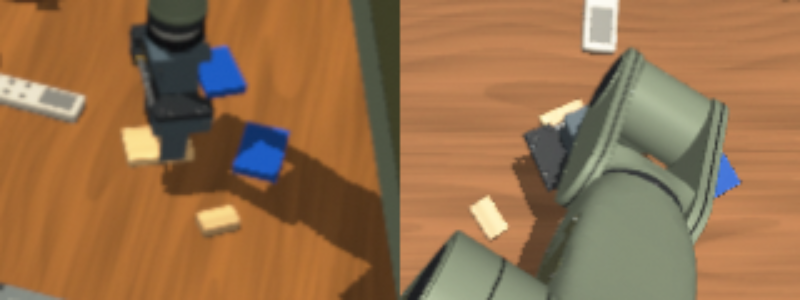

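The side crop shows the open fingers straddling the thick board at about (375,167) in the full image. I close the remaining offset using the measured pose.

Call:
drive_tool(steps=[[5,-2,0,0,0,0,0],[4.5,-2.5,0,0,0,0,0],[0,0,11,0,0,0,0],[0,0,11,0,0,0,0],[0,0,0,0,0,0,0],[0,0,0,0,0,0,0]])

```text
t: 2.5
tool_pos: [0.4604, -0.2694, 0.1923]
orientation: [-179.9, 0.1, 22.5]
wrist_force: [-0.3, -0.6, -1.1]
finger_gap: 0.0911
finger_force: 0.0
```

```bash
python3 -c "
from h import *
go(461,-270,194,22.5)"
```

```text
t 2.5 shift [ 0.3  0.8 -1.7] turn [-0.09  0.07 -0.03] F [-0.3 -0.6 -1.1] gap 91.1
```

Call:
drive_tool(steps=[[0,0,-1,0,0,0,255],[0,0,0,0,0,0,255],[0,0,0,0,0,0,255],[0,0,0,0,0,0,255],[0,0,0,0,0,0,255],[0,0,0,0,0,0,255],[0,0,0,0,0,0,255],[0,0,0,0,0,0,255]])

```text
t: 3.3
tool_pos: [0.4607, -0.2695, 0.1942]
orientation: [180.0, -0.0, 22.5]
wrist_force: [-0.7, -0.5, 1.5]
finger_gap: 0.0597
finger_force: 30.0
```

```bash
python3 -c "
from h import *
go(461,-270,194,22.5)"
```

```text
t 3.3 shift [0.1 0.5 0.2] turn [ 0.02 -0.01 -0.03] F [-0.7 -0.5  1.5] gap 59.7
```

Call:
drive_tool(steps=[[0,0,-10,0,0,0,255],[0,0,-30,0,0,0,255],[0,0,-40,0,0,0,255],[0,0,-30,0,0,0,255],[10,-15,-10,0,0,0,255],[20,-30,0,0,0,0,255],[22,-33,0,0,0,0,255],[22,-33,0,0,0,0,255],[22,-33,0,0,0,0,255],[22,-33,0,0,0,0,255]])

```text
t: 4.3
tool_pos: [0.5019, -0.0592, 0.3147]
orientation: [180.0, -0.0, 22.5]
wrist_force: [0.5, -0.1, -0.1]
finger_gap: 0.0596
finger_force: 30.0
```

Call:
drive_tool(steps=[[22,-33,0,0,0,0,255],[22,-33,0,0,0,0,255],[22,-33,0,0,0,0,255],[10,-15,0,0,0,2,255],[0,0,0,0,0,6,255],[0,0,0,0,0,6,255],[0,0,0,0,0,6,255],[0,0,0,0,0,6,255],[0,0,0,0,0,0,255],[0,0,0,0,0,0,255]])

```text
t: 5.3
tool_pos: [0.5286, 0.0736, 0.3143]
orientation: [-180.0, -0.0, -3.4]
wrist_force: [0.3, -0.6, -0.6]
finger_gap: 0.0596
finger_force: 30.0
```

```bash
python3 -c "
from h import *
go(532,88.4,250,-3.55)"
```

```text
t 5.3 shift [  2.5 -15.   64.3] turn [-0.   -0.01  0.15] F [ 0.3 -0.6 -0.6] gap 59.6
```

Call:
drive_tool(steps=[[1.2,-7.5,0,0,0,0,255],[1.3,-7.5,10,0,0,0.15,255],[0,0,25,0,0,0,255],[0,0,25,0,0,0,255],[0,0,10,0,0,0,255],[0,0,0,0,0,0,255],[0,0,0,0,0,0,255]])

```text
t: 6.0
tool_pos: [0.5326, 0.0887, 0.2444]
orientation: [-180.0, -0.0, -3.7]
wrist_force: [-0.5, 0.2, 1.0]
finger_gap: 0.0596
finger_force: 30.0
```

```bash
python3 -c "
from h import *
go(532,88.4,238,-3.55);cam('side','b1');cam('top','b1t')
a=cv2.imread('pics/b1.png')[180:300,250:410];b=cv2.imread('pics/b1t.png')[150:270,210:370]
cv2.imwrite('pics/g2.png',cv2.resize(np.hstack([a,b]),None,fx=2.5,fy=2.5))"
```

```text
t 6.0 shift [-0.6  0.3  6.4] turn [-0.01 -0.05 -0.11] F [-0.5  0.2  1. ] gap 59.6
```

View pics/g2.png

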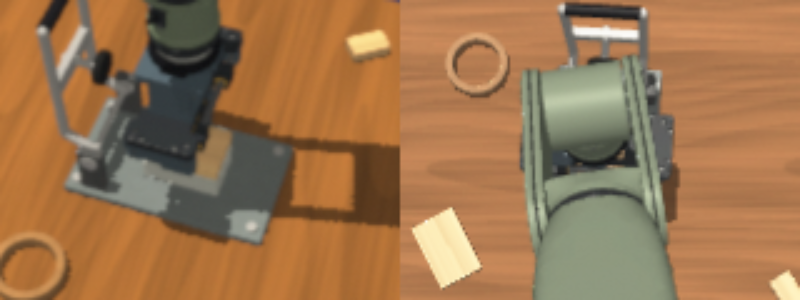

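The side crop shows the board held just over the bed, clear of the upright arm, with the gripper hiding most of it. I lower it to contact, release, back off and measure.

Call:
drive_tool(steps=[[-0.5,0.3,3,0,0,0,255],[0,0,3,0,0,0,255],[0,0,1,0,0,0,255],[0,0,1,0,0,0,255],[0,0,0,0,0,0,255],[0,0,0,0,0,0,255]])

```text
t: 6.7
tool_pos: [0.5316, 0.0881, 0.2362]
orientation: [180.0, -0.0, -3.7]
wrist_force: [-0.2, 0.1, 1.5]
finger_gap: 0.06
finger_force: 30.0
```

```bash
python3 -c "
from h import *
go(532,88.4,238,-3.55)"
```

```text
t 6.7 shift [ 0.4 -0.3 -1.8] turn [ 0.01 -0.01 -0.13] F [-0.2  0.1  1.5] gap 60.0
```

Call:
drive_tool(steps=[[0,0,0.7,0,0,0,255],[0,0,0,0,0,0,255],[0,0,0,0,0,0,60],[0,0,0,0,0,0,30],[0,0,0,0,0,0,0],[0,0,0,0,0,0,0],[0,0,-10,0,0,0,0],[0,0,-30,0,0,0,0],[0,0,-40,0,0,0,0],[0,0,-20,0,0,0,0]])

```text
t: 7.7
tool_pos: [0.5322, 0.0882, 0.3391]
orientation: [-179.9, -0.3, -3.7]
wrist_force: [0.7, 0.1, 0.1]
finger_gap: 0.0911
finger_force: 0.0
```

```bash
python3 -c "
from h import *
go(420,295.7,330,27.8)"
```

```text
t 7.7 shift [-125.3 -199.8    8.7] turn [ 3.000e-02 -3.200e-01 -3.148e+01] F [0.7 0.1 0.1] gap 91.1
```

Call:
drive_tool(steps=[[-10,-15,0,0,0,0,0],[-17,-27,0,0,0,0,0],[-20,-32,0,0,0,0,0],[-20,-32,0,0,0,0,0],[-20,-32,0,0,0,0,0],[-20,-32,0,0,0,0,0],[-18,-30,0,0,0,-2,0],[0,0,10,0,0,-7,0],[0,0,20,0,0,-8,0],[0,0,20,0,0,-8,0]])

```text
t: 8.7
tool_pos: [0.4195, 0.2963, 0.2858]
orientation: [-180.0, -0.1, 21.7]
wrist_force: [0.8, 0.2, -0.6]
finger_gap: 0.091
finger_force: 0.0
```

Call:
drive_tool(steps=[[0,0,10,0,0,-6,0],[0,0,0,0,0,0,0],[0,0,0,0,0,0,0]])

```text
t: 9.0
tool_pos: [0.4199, 0.2959, 0.276]
orientation: [-180.0, -0.0, 27.2]
wrist_force: [0.5, 0.5, 0.9]
finger_gap: 0.0914
finger_force: 0.0
```

```bash
python3 - <<'E'
from h import *
go(420,295.7,210,27.8)
T=cam('top','b2t');S=cam('side','b2')
print('thick center px',proj(T,[.532,.0884,.057]),proj(S,[.532,.0884,.057]))
for tol in(35,50): print(face(T,tuple(proj(T,[.532,.0884,.057])[0].astype(int)),.057,tol),face(S,tuple(proj(S,[.532,.0884,.057])[0].astype(int)),.057,tol))
a=S['frame'][195:285,270:390];b=T['frame'][170:260,230:350]
cv2.imwrite('pics/g3.png',cv2.resize(np.hstack([a,b]),(800,300),interpolation=cv2.INTER_CUBIC)[:,:,::-1])
E
```

```text
t 9.0 shift [-0.1  0.2 66. ] turn [-0.   -0.05 -0.6 ] F [0.5 0.5 0.9] gap 91.4
thick center px [[290.24200421 212.54024675]] [[324.26929187 237.33460877]]
[532.2  88.9  91.1  61.4  -4.2] [538.6  89.9  72.4  59.7  -3.5]
[532.4  89.3  92.3  63.1  -4.2] [538.7  89.9  74.   61.6  -3.7]
```

View pics/g3.png

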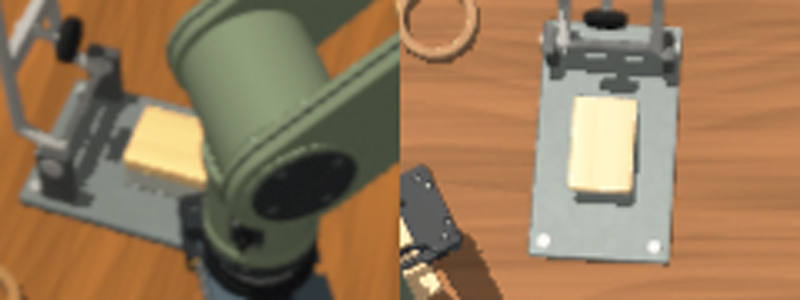

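The top crop shows the thick board flat on the bed at about (290,213), roughly 1 mm off centre and 0.6° off square. That is good. Now I pick up the thin board.

Call:
drive_tool(steps=[[0,0,15,0,0,-0.6,0],[0,0,25,0,0,0,0],[0,0,25,0,0,0,0],[0,0,10,0,0,0,0],[0,0,4,0,0,0,0],[0,0,0,0,0,0,0],[0,0,0,0,0,0,0]])

```text
t: 9.8
tool_pos: [0.4202, 0.296, 0.1973]
orientation: [-180.0, -0.1, 27.9]
wrist_force: [-0.3, 0.2, -0.5]
finger_gap: 0.0912
finger_force: 0.0
```

```bash
python3 -c "
from h import *
go(420,295.7,193,27.8)"
```

```text
t 9.8 shift [-0.3  0.2  4.3] turn [-0.01 -0.12  0.11] F [-0.3  0.2 -0.5] gap 91.2
```

Call:
drive_tool(steps=[[0,0,4,0,0,0,0],[0,0,0,0,0,0,0],[0,0,0,0,0,0,255],[0,0,0,0,0,0,255],[0,0,0,0,0,0,255],[0,0,0,0,0,0,255],[0,0,0,0,0,0,255],[0,0,0,0,0,0,255],[0,0,0,0,0,0,255]])

```text
t: 10.7
tool_pos: [0.4197, 0.2957, 0.1923]
orientation: [180.0, -0.0, 27.9]
wrist_force: [0.9, -0.3, 1.1]
finger_gap: 0.0594
finger_force: 30.0
```

```bash
python3 -c "
from h import *
go(532,88.2,320,-3.7)"
```

```text
t 10.7 shift [   2.   236.  -127.6] turn [ 1.000e-02 -1.000e-02  3.162e+01] F [ 0.9 -0.3  1.1] gap 59.4
```

Call:
drive_tool(steps=[[0,0,-10,0,0,0,255],[0,0,-30,0,0,0,255],[0,0,-40,0,0,0,255],[0,0,-30,0,0,0,255],[0,10,-10,0,0,0,255],[0,25,0,0,0,0,255],[0,35,0,0,0,0,255],[0,40,0,0,0,0,255],[0,40,0,0,0,0,255],[0,40,0,0,0,0,255]])

```text
t: 11.7
tool_pos: [0.5089, 0.1258, 0.3116]
orientation: [-180.0, 0.1, 27.9]
wrist_force: [1.0, 0.1, 0.1]
finger_gap: 0.0594
finger_force: 30.0
```

Call:
drive_tool(steps=[[1,30,0,0,0,0,255],[1,16,0,0,0,4,255],[0,0,0,0,0,7,255],[0,0,0,0,0,7,255],[0,0,0,0,0,7,255],[0,0,0,0,0,6.6,255],[0,0,0,0,0,0,255],[0,0,0,0,0,0,255]])

```text
t: 12.5
tool_pos: [0.5318, 0.0878, 0.3118]
orientation: [180.0, 0.1, -3.6]
wrist_force: [-0.5, -0.3, -0.2]
finger_gap: 0.0597
finger_force: 30.0
```

```bash
python3 -c "
from h import *
go(532,88.2,255,-3.7)"
```

```text
t 12.5 shift [ 0.2 -0.5 56.8] turn [0.03 0.06 0.15] F [-0.5 -0.3 -0.2] gap 59.7
```

Call:
drive_tool(steps=[[0.2,-0.4,10,0,0,0.15,255],[0,0,20,0,0,0,255],[0,0,20,0,0,0,255],[0,0,6,0,0,0,255],[0,0,0,0,0,0,255],[0,0,0,0,0,0,255]])

```text
t: 13.1
tool_pos: [0.5325, 0.0886, 0.2567]
orientation: [-180.0, -0.0, -3.8]
wrist_force: [0.3, 0.2, 0.5]
finger_gap: 0.0598
finger_force: 30.0
```

```bash
python3 -c "
from h import *
go(532,88.2,249.3,-3.7)"
```

```text
t 13.1 shift [-0.5  0.4  7.4] turn [-0.   -0.05 -0.1 ] F [0.3 0.2 0.5] gap 59.8
```

Call:
drive_tool(steps=[[-0.3,0.3,3,0,0,0,255],[0,0,3,0,0,0,255],[0,0,1,0,0,0,255],[0,0,0.5,0,0,0,255],[0,0,0,0,0,0,255],[0,0,0,0,0,0,255]])

```text
t: 13.7
tool_pos: [0.5318, 0.0883, 0.2493]
orientation: [180.0, -0.0, -3.8]
wrist_force: [-1.7, 0.0, 5.1]
finger_gap: 0.0598
finger_force: 30.0
```

```bash
python3 -c "
from h import *
go(532,88.2,249.3,-3.7)"
```

```text
t 13.7 shift [0.2 0.  0. ] turn [ 0.   -0.02 -0.12] F [-1.7  0.   5.1] gap 59.8
```

Call:
drive_tool(steps=[[0,0,0,0,0,0,60],[0,0,0,0,0,0,30],[0,0,0,0,0,0,0],[0,0,0,0,0,0,0],[0,0,-10,0,0,0,0],[0,0,-30,0,0,0,0],[0,0,-40,0,0,0,0],[-5,15,-20,0,0,0,0],[-12,35,0,0,0,0,0],[-15,45,0,0,0,0,0]])

```text
t: 14.7
tool_pos: [0.4937, -0.0044, 0.3505]
orientation: [-180.0, -0.2, -3.7]
wrist_force: [0.1, -1.5, 0.3]
finger_gap: 0.0914
finger_force: 0.0
```

Call:
drive_tool(steps=[[-15,45,0,0,0,0,0],[-15,45,0,0,0,0,0],[-15,45,-10,0,0,-3,0],[-5,10,-20,0,0,-6,0],[0,0,-20,0,0,-8,0],[0,0,-20,0,0,-8,0],[0,0,-20,0,0,-8,0],[0,0,-20,0,0,-8,0],[0,0,0,0,0,-8,0],[0,0,0,0,0,-8,0]])

```text
t: 15.7
tool_pos: [0.4343, -0.146, 0.4604]
orientation: [179.8, -0.0, 53.5]
wrist_force: [-0.4, 0.5, 0.1]
finger_gap: 0.0913
finger_force: 0.0
```

```bash
python3 - <<'E'
from h import *
T=cam('top','b3t');S=cam('side','b3')
p=[.532,.0884,.064];pt=tuple(proj(T,p)[0].astype(int));ps=tuple(proj(S,p)[0].astype(int))
for tol in(35,50): print(face(T,pt,.064,tol),face(S,ps,.064,tol))
a=S['frame'][195:285,260:380];b=T['frame'][140:230,230:350]
cv2.imwrite('pics/g4.png',cv2.resize(np.hstack([a,b]),(800,300),interpolation=cv2.INTER_CUBIC)[:,:,::-1])
# predicted bar
y=np.radians(-3.6);Rz=np.array([[np.cos(y),-np.sin(y)],[np.sin(y),np.cos(y)]])
print('bar open',np.array([532,88.4])+Rz@[135.6,0],'stop',np.array([532,88.4])+Rz@[-95,0])
for n,c in(('T',T),('S',S)): print(n,proj(c,np.r_[np.array([.532,.0884])+Rz@[.1356,0],.255]))
go(667.3,79.9,480,86.4)
E
```

```text
[532.6  88.6  90.8  61.4  -4.2] [530.3  90.   89.6  61.   -3.4]
[532.7  88.9  91.9  63.3  -4.2] [530.4  90.3  91.   63.5  -3.5]
bar open [667.33242437  79.88560555] stop [437.1874608   94.36509936]
T [[290.29309073 154.37435856]]
S [[273.62348865 179.52853914]]
t 15.8 shift [320.4  51.1 -20.2] turn [  0.07   0.   -33.25] F [0.3 0.5 0.2] gap 91.0
```

View pics/g4.png

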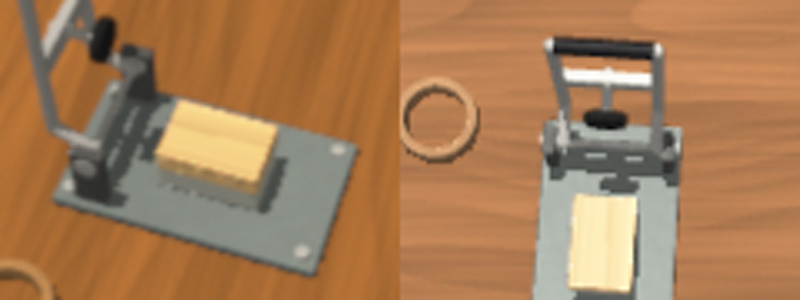

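The pile is flush and sits square on the bed: side crop at about (325,237) in full-image pixels, top crop at about (291,213). The bar shows at top pixel (291.5,154), as predicted (290,154). Now I go over the bar.

Call:
drive_tool(steps=[[0,0,-10,0,0,-8,0],[0,0,-20,0,0,-8,0],[0,0,-10,0,0,-8,0],[0,0,0,0,0,-8,0],[15,13,0,0,0,-1,0],[30,27,0,0,0,0,0],[33,30,0,0,0,0,0],[33,30,0,0,0,0,0],[33,30,0,0,0,0,0],[33,30,0,0,0,0,0]])

```text
t: 16.8
tool_pos: [0.6072, 0.0212, 0.4991]
orientation: [180.0, 0.0, 86.0]
wrist_force: [0.4, -0.4, -0.2]
finger_gap: 0.0913
finger_force: 0.0
```

Call:
drive_tool(steps=[[33,30,0,0,0,0,0],[20,18,0,0,0,0,0],[10,10,0,0,0,0,0],[0,0,0,0,0,0,0],[0,0,0,0,0,0,0]])

```text
t: 17.3
tool_pos: [0.6681, 0.0785, 0.4986]
orientation: [-179.9, 0.0, 86.1]
wrist_force: [0.3, -0.7, -0.1]
finger_gap: 0.0914
finger_force: 0.0
```

```bash
python3 -c "
from h import *
go(667.3,79.9,427,86.4);print(bot.sense()['qpos'].round(0))"
```

```text
t 17.3 shift [ 1.4 -0.8 71.6] turn [-0.05  0.04 -0.31] F [ 0.3 -0.7 -0.1] gap 91.4
[ 6. 26. 65. -0. 89. 10.]
```

Call:
drive_tool(steps=[[1.4,-0.8,10,0,0,-0.3,0],[0,0,20,0,0,0,0],[0,0,25,0,0,0,0],[0,0,14,0,0,0,0],[0,0,2,0,0,0,0],[0,0,0,0,0,0,0],[0,0,0,0,0,0,0]])

```text
t: 18.0
tool_pos: [0.6675, 0.0798, 0.4292]
orientation: [179.9, -0.0, 86.4]
wrist_force: [-0.7, 1.1, -0.0]
finger_gap: 0.0912
finger_force: 0.0
```

```bash
python3 -c "
from h import *
go(667.3,79.9,427,86.4)
cam('side','c1');cam('top','c1t')
a=cv2.imread('pics/c1.png')[120:240,220:380];b=cv2.imread('pics/c1t.png')[90:210,210:370]
cv2.imwrite('pics/g5.png',cv2.resize(np.hstack([a,b]),None,fx=2.5,fy=2.5))"
```

```text
t 18.0 shift [ 0.1 -0.2  2.2] turn [ 0.12 -0.01  0.03] F [-0.7  1.1 -0. ] gap 91.2
```

View pics/g5.png

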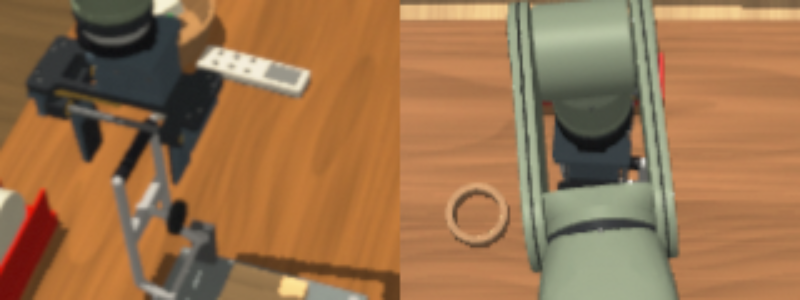

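The side crop shows the open fingers on either side of the black bar at about (272,180) in the full image, between the rods. I go down slightly and close.

Call:
drive_tool(steps=[[0,0,3,0,0,0,0],[0,0,0,0,0,0,255],[0,0,0,0,0,0,255],[0,0,0,0,0,0,255],[0,0,0,0,0,0,255],[0,0,0,0,0,0,255],[0,0,0,0,0,0,255],[0,0,0,0,0,0,255],[0,0,0,0,0,0,255],[0,0,0,0,0,0,255]])

```text
t: 19.1
tool_pos: [0.6676, 0.0801, 0.4248]
orientation: [180.0, 0.0, 86.5]
wrist_force: [-0.7, 0.2, -0.0]
finger_gap: 0.0224
finger_force: 0.0
```

```bash
python3 - <<'E'
from h import *
go(667.3,79.9,427,86.4)
y=np.radians(-3.6);b=lambda q:(lambda p:np.array([-190*np.cos(p)+35*np.sin(p),0,190*np.sin(p)+35*np.cos(p)]))(1.6-q)
q=np.linspace(0,1.6,18); P=np.array([b(a) for a in q])
# tool at yaw 86.4: tool y = press x, tool z = down
d=np.diff(P,axis=0); print(np.c_[q[1:],d[:,0],-d[:,2],P[1:,2]+66+172].round(1))
E
```

```text
t 19.1 shift [-0.2 -0.3 -2.2] turn [0.   0.01 0.07] F [-0.7  0.2 -0. ] gap 22.4
[[ 1.000e-01 -1.790e+01 -3.000e+00  4.299e+02]
 [ 2.000e-01 -1.810e+01 -1.300e+00  4.311e+02]
 [ 3.000e-01 -1.820e+01  4.000e-01  4.307e+02]
 [ 4.000e-01 -1.810e+01  2.100e+00  4.286e+02]
 [ 5.000e-01 -1.780e+01  3.800e+00  4.247e+02]
 [ 6.000e-01 -1.730e+01  5.500e+00  4.193e+02]
 [ 7.000e-01 -1.670e+01  7.100e+00  4.122e+02]
 [ 8.000e-01 -1.600e+01  8.600e+00  4.036e+02]
 [ 8.000e-01 -1.510e+01  1.010e+01  3.935e+02]
 [ 9.000e-01 -1.410e+01  1.150e+01  3.820e+02]
 [ 1.000e+00 -1.300e+01  1.270e+01  3.692e+02]
 [ 1.100e+00 -1.170e+01  1.390e+01  3.553e+02]
 [ 1.200e+00 -1.030e+01  1.490e+01  3.404e+02]
 [ 1.300e+00 -8.900e+00  1.580e+01  3.246e+02]
 [ 1.400e+00 -7.400e+00  1.660e+01  3.079e+02]
 [ 1.500e+00 -5.800e+00  1.720e+01  2.907e+02]
 [ 1.600e+00 -4.100e+00  1.770e+01  2.730e+02]]
```

Call:
drive_tool(steps=[[0,0,0,0,0,0,255],[0,0,0,0,0,0,255],[0,0,0,0,0,0,255],[0,0,0,0,0,0,255]])

```text
t: 19.5
tool_pos: [0.6678, 0.0801, 0.4248]
orientation: [180.0, 0.0, 86.5]
wrist_force: [1.4, -0.0, 0.3]
finger_gap: 0.0153
finger_force: 30.0
```

Call:
drive_tool(steps=[[0,-9,-1.5,0,0,0,255],[0,-9,-1.5,0,0,0,255],[0,-18,-1,0,0,0,255],[0,-18,0.5,0,0,0,255],[0,-18,2,0,0,0,255],[0,-18,4,0,0,0,255],[0,-17,5.5,0,0,0,255],[0,0,0,0,0,0,255]])

```text
t: 20.3
tool_pos: [0.5587, 0.087, 0.4163]
orientation: [-179.9, -0.0, 86.5]
wrist_force: [3.9, 0.7, -1.7]
finger_gap: 0.015
finger_force: 30.0
```

```bash
cat >> h.py <<'E'
def bar(q0=None):
    s=bot.sense();y=np.radians(-3.6);t=np.array(s['tool_pos'])*1000
    d=t[:2]-[532,88.4]; x=np.cos(y)*d[0]+np.sin(y)*d[1]-95; yy=-np.sin(y)*d[0]+np.cos(y)*d[1]; z=t[2]-172-66
    q=1.6-(np.arctan2(z,-x)-np.arctan2(35,190))
    print('q',q.round(3),'r',np.hypot(x,z).round(1),'(193.2) y',yy.round(1),'press x,z',x.round(1),z.round(1),'F',s['wrist_force'].round(1),s['orientation'].round(1),'gap',s['finger_gap'].round(4))
E
python3 -c "
from h import *
bar()"
```

```text
Traceback (most recent call last):
  File "h.py", line 46, in bar
    print('q',q.round(3),'r',np.hypot(x,z).round(1),'(193.2) y',yy.round(1),'press x,z',x.round(1),z.round(1),'F',s['wrist_force'].round(1),s['orientation'].round(1),'gap',s['finger_gap'].round(4))
                                                                                                                                                                            ^^^^^^^^^^^^^^^^^^^^^
AttributeError: 'float' object has no attribute 'round'
```

Call:
drive_tool(steps=[[0,-16.5,7,0,0,0,255],[0,-16,8.5,0,0,0,255],[0,-15,10,0,0,0,255],[0,-14,11.5,0,0,0,255],[0,-13,12.5,0,0,0,255],[0,0,0,0,0,0,255]])

```text
t: 20.9
tool_pos: [0.486, 0.0915, 0.3673]
orientation: [180.0, -0.0, 86.5]
wrist_force: [3.3, 1.4, 2.9]
finger_gap: 0.0152
finger_force: 30.0
```

```bash
sed -i "s/s\['finger_gap'\].round(4)/s['finger_gap']/" h.py; python3 -c "
from h import *
bar()"
```

```text
q 1.041 r 191.4 (193.2) y 0.2 press x,z -141.1 129.3 F [3.3 1.4 2.9] [180.   -0.   86.5] gap 0.01523851741449316
```

Call:
drive_tool(steps=[[0,-11.5,14,0,0,0,255],[0,-10.5,15,0,0,0,255],[0,-9,16,0,0,0,255],[0,-7.5,16.5,0,0,0,255],[0,-5.5,17,0,0,0,255],[0,0,0,0,0,0,255],[0,0,0,0,0,0,255]])

```text
t: 21.6
tool_pos: [0.4427, 0.0943, 0.2898]
orientation: [-179.9, -0.0, 86.4]
wrist_force: [-2.4, 2.4, 5.3]
finger_gap: 0.0154
finger_force: 30.0
```

```bash
python3 -c "
from h import *
bar()"
```

```text
q 1.508 r 191.6 (193.2) y 0.2 press x,z -184.5 51.8 F [-2.4  2.4  5.3] [-179.9   -0.    86.4] gap 0.015402360377017855
```

Call:
drive_tool(steps=[[0,-2.5,9,0,0,0,255],[0,-1,5,0,0,0,255],[0,-0.5,3,0,0,0,255],[0,0,1.5,0,0,0,255],[0,0,0,0,0,0,255],[0,0,0,0,0,0,255]])

```text
t: 22.2
tool_pos: [0.4385, 0.0945, 0.2718]
orientation: [-179.9, -0.0, 86.4]
wrist_force: [-5.1, 3.6, 9.3]
finger_gap: 0.0154
finger_force: 30.0
```

```bash
python3 -c "
from h import *
bar()"
```

```text
q 1.605 r 191.7 (193.2) y 0.2 press x,z -188.7 33.8 F [-5.1  3.6  9.3] [-179.9   -0.    86.4] gap 0.015439540857422948
```

Call:
drive_tool(steps=[[0,-1,1,0,0,0,255],[0,0,1,0,0,0,255],[0,0,1,0,0,0,255],[0,0,0,0,0,0,255],[0,0,0,0,0,0,255]])

```text
t: 22.7
tool_pos: [0.4379, 0.0945, 0.2699]
orientation: [-180.0, -0.0, 86.4]
wrist_force: [-5.6, 1.0, 16.4]
finger_gap: 0.0149
finger_force: 30.0
```

```bash
python3 -c "
from h import *
bar()"
```

```text
q 1.615 r 192.0 (193.2) y 0.2 press x,z -189.3 31.9 F [-5.6  1.  16.4] [-180.    -0.    86.4] gap 0.014888953555153224
```

The force rose to 16 N, above the 6 to 10 N from the springs, so the arm is on its stop. One check picture before handing in.

```bash
python3 -c "
from h import *
cam('side','d1');cam('top','d1t');bar()
a=cv2.imread('pics/d1.png')[190:300,250:400];b=cv2.imread('pics/d1t.png')[150:260,220:370]
cv2.imwrite('pics/g6.png',cv2.resize(np.hstack([a,b]),(800,293),interpolation=cv2.INTER_CUBIC))"
```

```text
q 1.615 r 192.0 (193.2) y 0.2 press x,z -189.4 31.9 F [-4.6  2.4 16.3] [-180.    -0.    86.4] gap 0.015249465360767819
```

View pics/g6.png

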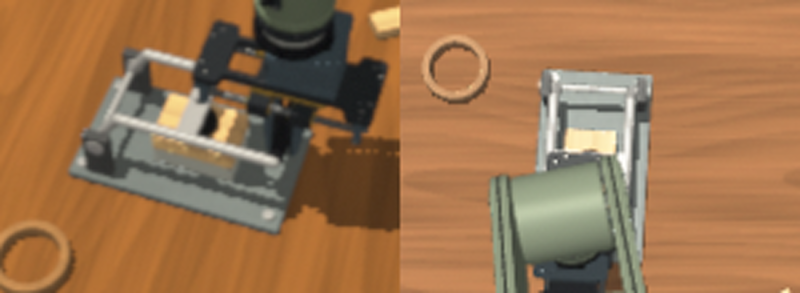

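The side crop shows the arm level over the bed, the foot on the middle of the pile (about (325,237) in full-image pixels), and the gripper still holding the bar. The force is steady, so I hand in.

```bash
python3 -c "
from h import *
print(bot.close_job())"
```

```text
the job is handed in; nothing more can be done
None
```

Job handed in at about 23 s: the thick board is on the bed (about 1 mm off centre), the thin board is flush on top, and the press arm is on its stop with the foot on the pile and the gripper still holding the bar; no verdict was returned.

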